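# Clip the roller shaft of the dough sheeter

### The arm

A 6-joint arm with a two-finger parallel gripper is mounted at the origin on a cart in front of the work surface, level with it; the furniture and walls round the work are solid. World frame = base frame: x ahead of the robot, y to its left, z up, the work surface at z = 0. Lengths are in mm, angles in degrees, forces in N, time in s.
With the tool pointing down it reaches from about 300 to 850 mm from the base axis. Payload 4.2 kg.
Tool frame: the origin (TCP) lies on the centre line of the jaws, within the pads' length; the fingertips stand 14 mm ahead of it and the grasp point (between the pads) lies 5 mm behind it (env.finger_overhang is the z of the fingertips in the tool frame, in mm); z points along the fingers, y is the line along which they close (so a half turn about z gives the same grasp; the last joint's range is limited). The gripper opens to 91 mm and grips with 3 to 60 N. Pads are 32 mm wide; open, the fingers measure 118 mm over their backs; the gripper's body (76 mm by 178 mm) begins 60 mm behind the grasp point.
Start: joints at [-69.5, 18.312, 89.639, -0, 72.044, -1.146], TCP at [212.108, -534.464, 227.976] pointing down, gripper open.
Joint ranges: [-177.97, 177.97], [-48.28, 115.42], [12.27, 149.76], [-77.06, 257.06], [2.81, 150.46], [-146.56, 146.56]. Speed limits (degrees/s): [147.25, 147.25, 180, 180, 180, 180].

### API

Orientations are given as [roll, pitch, yaw] about the fixed x, y, z axes, in that order (R = Rz(yaw) Ry(pitch) Rx(roll)).
In Python, from workcell import sensors, viewer, env gives the robot as it stands. The module is installed in compiled form; this text tells all that it offers.
- The arm moves only by the tool step_arm, never from a script. Its argument "plan" is one flat list of numbers, 6 for each row, row after row: the shift along the tool's x, y, z in cm, then the turn, a rotation vector about the tool's x, y, z in rad. In form: [x, y, z, wx, wy, wz, x, y, z, wx, wy, wz, ...]. A call has 1 to 5 rows; each row shifts and turns the commanded pose from where the row before left it, along the tool's axes as they then stand; what a row does not reach is not made up. A row lasts 1/12 s, in which the tool goes at most 41.7 mm and 7.16 degrees, less where a joint would pass 70% of its speed; a pose out of reach is approached as far as the arm can. A call is refused whole if a number of a shift passes 4.17 or a number of a turn 0.125, either way. A call with a gripper value outside its range is refused whole. "hand" is the finger opening in cm, from 0 to 9.12, set as the call begins (left out, the last holds). The fingers move at their own pace and stop on an object; "newtons" is the grip in N (left out, the last holds). Time passes only in rows, so rows that do not move let the fingers close. It gives the time, the measured TCP pose, the force, the opening and the grip force at its end, in the units of the state.
- sensors.state(): the state, without advancing time (a new reading comes with each control period).
- viewer.grab_frame(name): name is "scene" or "top"; returns a dict with "img" (420x560x3 uint8, red, green, blue), "fx", "fy", "cx", "cy" (pixels), "k1" (the pictures are not rectified: a ray, as slopes to the right and down, at radius r is drawn at 1 + k1 r^2 times it, then the intrinsics apply), "position" and "attitude" of the camera in the world. Camera axes: x right, y down, z forward; pixel columns grow to the right and rows downward; lengths in mm; the calibration is good to about 2 mm. A picture is of the moment at which its call begins. There is no depth.
- env.job_done(): hands the job in; it is judged then, once.
Trained networks look in a picture, given as the dict that the camera call returned (one of the last four; its "shot" number tells which), for a name from the list of things; names that differ only in an ending like _2 or _b are one class to them, and where a whole thing is asked for, a point or a joint stands for the part that bears it (a point fixed in the world has none). Each returns a list of dicts, best first, with "score" (0 to 1); they miss things now and then, are a little off and sometimes report something else, mostly with a low value. They report only what shows in the picture. A call takes as long as a camera call. They do not tell look-alikes from the thing itself.
- viewer.boxes_of(name, picture): "location" ([column, row] in pixels, amid what is visible of it).
- viewer.pinpoint(name, picture): "location" ([column, row] in pixels: a listed point, or the origin of a listed thing).
The state is a dict: "time_s": time; "qpos": joint angles; "qvel": joint speeds; "effort": joint torques, N m; "ee_pos": TCP position; "ee_rot": TCP orientation; "force": force on the tool from outside, world axes, zero at the start; "torque": the same for the moment, N m; "gripper_width": finger opening in mm; "gripper_force": force on a finger pad.
Only numpy, scipy, OpenCV 4.12 (cv2) and the standard library are available. Lean on these libraries where they do the work, as an engineer would, in place of code of your own. Each camera call takes 0.05 s, during which the arm holds its last target. There are 200 camera calls.

### The job

The upper roller shaft of the bench dough sheeter is missing its retaining clip. Take the wide spring clip out of the clip block, set it astride the necked groove at the end of that shaft and press it down until it snaps over the shaft and sits fully home, then let go. Leave the narrow clip standing in its slot.

Things in the scene. Friction and masses are not known exactly. Their poses are not given: they have to be found in the camera images.
- wide_clip: Larger of two arch-shaped spring clips mouth down in the clip block, in either slot: 92 mm tall, 16 mm thick, two steel legs, feet 60 mm apart over all, under a dark grey head (bridge 46 mm wide, z 46 to 58 mm, with a tab on it). Origin: middle of its underside, between the feet; x from leg to leg, y through the thickness (along the shaft when fitted), z up. Half-turn symmetric. About 70 g.
- wide_clip_tab (a point): Point in the middle of the wide clip's upright finger tab, 78 mm above the clip's origin; axes as the clip. The tab reaches from z = 58 mm (top of the wider bridge) to 92 mm above the clip's origin, is 26 mm wide in x and 16 mm in y, and can be gripped from above across either pair of faces.
- wide_clip_bore (a point): Centre of the wide clip's bore, 36 mm above its origin; on the shaft axis when the clip is home, bridge down on the shaft. The 15 mm throat lies 7 mm below it; from there the mouth widens to about 44 mm inside at the feet. The legs spring outward: a 20 mm shaft passes the throat at about 10 to 15 N of downward push, and the legs snap in under it.
- narrow_clip: The smaller clip of the same shape, 68 mm tall, feet 35 mm apart, throat 8 mm, 16 mm thick, same finger tab on a bridge hardly wider than the tab; it does not fit this shaft and stays in its slot. Origin: centre of its underside between the feet.
- clip_block: Fixed white block 90 x 160 x 26 mm with two slots side by side, each 66 x 22 mm and 16 mm deep (floor 10 mm above the table), centred 50 mm to either side of the middle along its y; the slots run along its x. Origin: centre of its underside.
- sheeter: Fixed bench dough sheeter: steel base 120 x 270 x 12 mm, two end plates 105 mm high at y = -75 and +75 mm, two white rollers along y between them (top of the upper one 109 mm above the table), a black knob on the +y end of the upper shaft. Origin: centre of its underside; y along the rollers, z up.
- groove (a point): Middle of the necked groove in the upper shaft's -y end, on the shaft axis, 100 mm from the sheeter's middle, 85 mm above the table; axes as the sheeter, y along the shaft. Neck 20 mm in diameter, 26 mm long, between a collar and the shaft's button end, both 34 mm in diameter and coned, so that the groove is 40 mm wide at their rims. Free from above.
Mind the look-alikes: they are no part of the job. What is shaped like the wide_clip but yellow is not meant.

How it is judged:
By the outcome, as a careful person would: the job done as asked, in the order asked, and still so for the second after the job is handed in, with the robot touching nothing.
It also fails if it takes over 40 s, if anything falls off the work surface, if the arm or the gripper's body presses on something with over 40 N, if the wrist force passes 120 N, or if a joint passes its speed limit or range.

## Working session

There is one attempt and no reset: what is moved stays moved. The work goes in short steps, Python scripts to look and compute and a tool call to move; the robot and the scene stay as the last step left them, time stands still between calls to the robot, and variables do not carry over. Pictures are saved under pics/ and viewed, at most 10 in all, crops included, and the job is handed in when it is done.

Besides the shell and the picture viewer there is one more tool, called after "Request:" by a JSON object that holds its "api" and its "payload". step_arm: Moves the arm, as the interface text tells. Its arguments: {"type":"object","properties":{"plan":{"type":"array","items":{"type":"number"}},"hand":{"type":"number"},"newtons":{"type":"number"}},"required":["plan"]}

```bash
mkdir -p pics; cat > h.py <<'E'
import numpy as np, cv2
from scipy.spatial.transform import Rotation as Ro
from workcell import sensors, viewer, env
def rot(a):
    a=np.array(a,float)
    return a if a.shape==(3,3) else Ro.from_euler('xyz',a,degrees=True).as_matrix()
def ray(p,uv):
    x=np.array([(uv[0]-p['cx'])/p['fx'],(uv[1]-p['cy'])/p['fy']]); s=x.copy()
    for _ in range(20): s=x/(1+p['k1']*(s@s))
    d=rot(p['attitude'])@np.array([s[0],s[1],1]); return np.array(p['position'],float),d/np.linalg.norm(d)
def proj(p,X):
    c=rot(p['attitude']).T@(np.array(X,float)-np.array(p['position'])); s=c[:2]/c[2]; s=s*(1+p['k1']*(s@s))
    return np.array([s[0]*p['fx']+p['cx'],s[1]*p['fy']+p['cy']])
def atz(p,uv,z):
    o,d=ray(p,uv); return o+d*(z-o[2])/d[2]
def tri(rs):
    A=sum(np.eye(3)-np.outer(d,d) for o,d in rs); b=sum((np.eye(3)-np.outer(d,d))@o for o,d in rs); return np.linalg.solve(A,b)
def save(p,n): cv2.imwrite('pics/'+n,cv2.cvtColor(p['img'],cv2.COLOR_RGB2BGR))
E
python3 - <<'E'
from h import *
np.set_printoptions(precision=1,suppress=True)
P={n:viewer.grab_frame(n) for n in('scene','top')}
for n,p in P.items():
    save(p,n+'0.png'); print(n,p['position'],p['attitude'],p['fx'],p['k1'])
    for t in ['wide_clip_tab','wide_clip_bore','wide_clip','narrow_clip','clip_block','sheeter','groove']:
        print(t,[(np.round(d['location'],1),round(d['score'],2)) for d in viewer.pinpoint(t,p)[:4]])
s=sensors.state(); print(s['time_s'],s['ee_pos'],s['ee_rot'],env.finger_overhang)
E
```

```text
scene [   36.1 -1161.9   543.6] [-113.    -0.3  -26.9] 469.7322193534166 0.029845250340651032
wide_clip_tab [(array([248.7, 202.3]), 0.85), (array([388.6, 260.6]), 0.78), (array([255.2, 224.2]), 0.58), (array([353.7, 239.1]), 0.57)]
wide_clip_bore [(array([353., 256.]), 0.86), (array([247.4, 215.2]), 0.77), (array([256.5, 243.2]), 0.75), (array([388.5, 277.1]), 0.56)]
wide_clip [(array([253.6, 256.3]), 0.93), (array([251.1, 230.3]), 0.71), (array([350.7, 269.9]), 0.58), (array([390.4, 293.2]), 0.58)]
narrow_clip [(array([283.2, 269.8]), 0.56)]
clip_block [(array([269.6, 267. ]), 0.76)]
sheeter [(array([221.2, 202.9]), 0.6)]
groove [(array([235.7, 182.1]), 0.77), (array([256.5, 224.3]), 0.67)]
top [ 362.3 -202.3 1272.3] [-171.7    0.9  -90.5] 427.03191755156973 0.018918394565866647
wide_clip_tab [(array([312.4, 242.8]), 0.71), (array([258. , 226.8]), 0.54), (array([362.9, 184.2]), 0.5), (array([401.3, 178.8]), 0.5)]
wide_clip_bore [(array([357.3, 185. ]), 0.68), (array([313.3, 244.2]), 0.65), (array([258.5, 228.5]), 0.48)]
wide_clip [(array([358.5, 192.4]), 0.7), (array([261.6, 229.6]), 0.69), (array([396.7, 188.8]), 0.64), (array([312. , 245.7]), 0.51)]
narrow_clip [(array([345.6, 239.7]), 0.5)]
clip_block [(array([329.2, 241.5]), 0.69)]
sheeter [(array([188.6, 229.1]), 0.89)]
groove [(array([216.2, 218.9]), 0.74)]
0.8 [ 212.1 -534.5  228. ] [180.   -0.   21.6] 14.0
```

View pics/scene0.png

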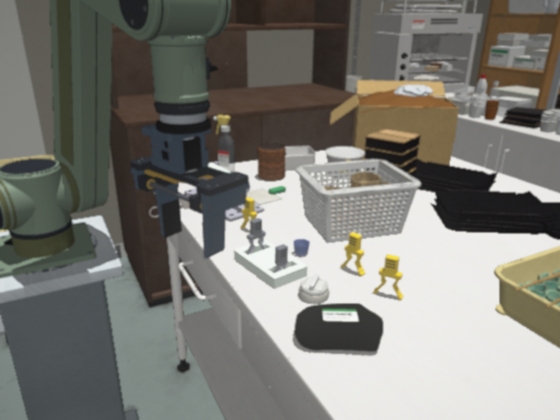

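View pics/top0.png

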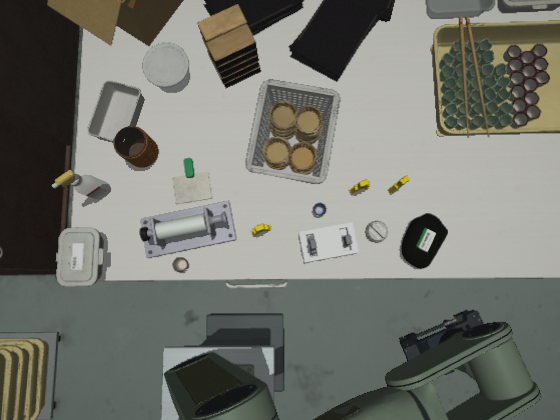

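The scene view shows the grey wide clip at about (256,235) and the narrow clip at (281,255), both in the block. The gripper hides the sheeter there. In the top view the wide clip is at (312,243), the narrow one at (346,239), and the sheeter groove is at about (216,219) with the knob at the left. The yellow clips are look-alikes.

```bash
python3 - <<'E'
from h import *
np.set_printoptions(precision=1,suppress=True)
s=viewer.grab_frame('scene');t=viewer.grab_frame('top')
def near(n,p,uv,r=14):
    c=[d for d in viewer.pinpoint(n,p) if np.hypot(*(np.array(d['location'])-uv))<r]
    return np.array(c[0]['location']) if c else None
for n,a,b in [('wide_clip_tab',(255,224),(312,243)),('wide_clip_bore',(256,243),(312,243)),('wide_clip',(254,256),(312,246)),('narrow_clip',(283,270),(345,240)),('clip_block',(270,267),(329,241))]:
    u,v=near(n,s,a),near(n,t,b)
    if u is not None and v is not None:
        X=tri([ray(s,u),ray(t,v)]); print(n,X,proj(s,X)-u,proj(t,X)-v)
g=near('groove',t,(216,219));sh=near('sheeter',t,(188,229))
print('groove z85',atz(t,g,85),'sheeter z0',atz(t,sh,0))
c1=cv2.resize(t['img'][215:270,290:365],None,fx=8,fy=8,interpolation=cv2.INTER_CUBIC)
c2=cv2.resize(t['img'][195:262,135:240],None,fx=7,fy=7,interpolation=cv2.INTER_CUBIC)
for n,c in(('c1.png',c1),('c2.png',c2)): cv2.imwrite('pics/'+n,cv2.cvtColor(c,cv2.COLOR_RGB2BGR))
E
```

```text
wide_clip_tab [ 439.8 -268.6   87.2] [ 0.8 -0.1] [-0.2  0.6]
wide_clip_bore [ 445.3 -271.6   35.5] [-0.  0.] [ 0. -0.]
wide_clip [ 430.4 -284.6   17.6] [-1.2  0.1] [ 0.3 -0.9]
narrow_clip [ 454.3 -368.1   11.6] [ 0.6 -0.1] [-0.2  0.4]
clip_block [ 445.2 -318.1    1.2] [-0.5  0.1] [ 0.2 -0.4]
groove z85 [516.5  -7.9  85. ] sheeter z0 [492.8  94.2   0. ]
```

View pics/c1.png

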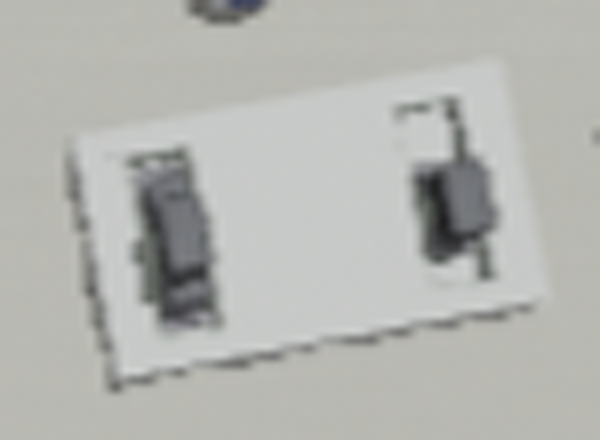

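View pics/c2.png

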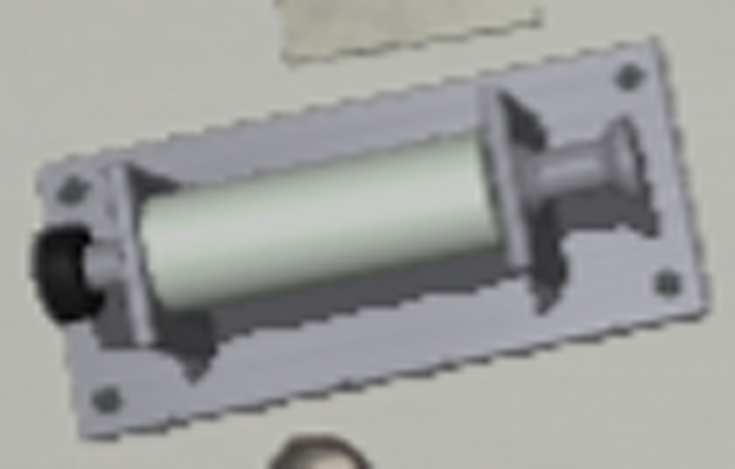

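The first crop shows the block's corners at about (75,138), (503,60), (548,298) and (115,378), with the wide clip in the left slot. The second shows the sheeter base corners at (40,165), (658,38), (708,310) and (85,438), with the groove neck near (578,172).

```bash
python3 - <<'E'
from h import *
np.set_printoptions(precision=1,suppress=True)
t=viewer.grab_frame('top')
f=lambda c,k,o:[(c[0]+.5)/k-.5+o[0],(c[1]+.5)/k-.5+o[1]]
B=np.array([atz(t,f(c,8,(290,215)),26) for c in[(75,138),(503,60),(548,298),(115,378)]])
S=np.array([atz(t,f(c,7,(135,195)),12) for c in[(40,165),(658,38),(708,310),(85,438)]])
for n,C in(('block',B),('sheeter',S)):
    ey=(C[0]+C[3]-C[1]-C[2]);ex=C[0]+C[1]-C[2]-C[3]
    print(n,C.mean(0),'ysize',np.linalg.norm(ey)/2,'xsize',np.linalg.norm(ex)/2,'yaw(y)',np.degrees(np.arctan2(-ey[0],ey[1])),'yaw(x)',np.degrees(np.arctan2(ex[1],ex[0])))
    u=ey/np.linalg.norm(ey); print('wide slot' if n=='block' else 'groove below', C.mean(0)+u*(50 if n=='block' else -100))
print('neck px at z85',atz(t,f((578,172),7,(135,195)),85))
for c in[(178,225),(185,205)]: print('tab top z102',atz(t,f(c,8,(290,215)),102))
E
```

```text
block [ 448.  -321.7   26. ] ysize 159.40053006857806 xsize 88.05671149851037 yaw(y) 9.805016808357903 yaw(x) 8.627991553961458
wide slot [ 439.5 -272.4   26. ]
sheeter [493.2  92.6  12. ] ysize 267.5076910744933 xsize 118.58201156620181 yaw(y) 11.071603107218571 yaw(x) 11.090476406781208
groove below [512.4  -5.6  12. ]
neck px at z85 [510.7  -6.1  85. ]
tab top z102 [ 440.8 -269.2  102. ]
tab top z102 [ 447.6 -271.8  102. ]
```

```bash
cat >> h.py <<'E'
def plan(target,yaw,n=None,step=40.):
    s=sensors.state(); p=np.array(s['ee_pos'],float); R=rot(s['ee_rot'])
    rv=(Ro.from_matrix(R).inv()*Ro.from_euler('xyz',[180,0,yaw],degrees=True)).as_rotvec()
    d=np.array(target)-p; n=n or int(max(np.ceil(np.linalg.norm(d)/step),np.ceil(np.linalg.norm(rv)/.12),1))
    for i in range(n):
        Ri=R@Ro.from_rotvec(rv*i/n).as_matrix()
        print([float(x) for x in np.r_[np.round(Ri.T@d/n/10,2),np.round(rv/n,3)]],end=',\n')
    print('from',np.round(p,1),np.round(s['ee_rot'],1),'t',s['time_s'],'w',s['gripper_width'],'F',np.round(s['force'],1))
E
python3 -c "
from h import *
plan([442,-270,200],99.3)"
```

```text
[2.59, -1.34, 0.23, 0.0, 0.0, -0.113],
[2.73, -1.04, 0.23, 0.0, 0.0, -0.113],
[2.83, -0.73, 0.23, 0.0, 0.0, -0.113],
[2.89, -0.4, 0.23, 0.0, 0.0, -0.113],
[2.92, -0.07, 0.23, 0.0, 0.0, -0.113],
[2.91, 0.25, 0.23, 0.0, 0.0, -0.113],
[2.86, 0.58, 0.23, 0.0, 0.0, -0.113],
[2.78, 0.9, 0.23, 0.0, 0.0, -0.113],
[2.66, 1.21, 0.23, 0.0, 0.0, -0.113],
[2.51, 1.5, 0.23, 0.0, 0.0, -0.113],
[2.32, 1.77, 0.23, 0.0, 0.0, -0.113],
[2.11, 2.02, 0.23, 0.0, 0.0, -0.113],
from [ 212.1 -534.5  228. ] [180.    0.   21.6] t 1.55 w 91.23238301943931 F [1.  0.1 0.6]
```

Request:
{"api": "step_arm", "payload": {"plan": [2.6, -1.3, 0.2, 0, 0, -0.113, 2.7, -1.0, 0.2, 0, 0, -0.113, 2.8, -0.7, 0.2, 0, 0, -0.113, 2.9, -0.4, 0.2, 0, 0, -0.113, 2.9, -0.1, 0.2, 0, 0, -0.113]}}

```text
time_s: 1.97
ee_pos: [308.4, -424.4, 218.0]
ee_rot: [180.0, 0.0, 54.3]
force: [0.0, 0.9, -0.3]
gripper_width: 91.3
gripper_force: 0.0
```

Request:
{"api": "step_arm", "payload": {"plan": [2.9, 0.3, 0.2, 0, 0, -0.113, 2.9, 0.6, 0.2, 0, 0, -0.113, 2.8, 0.9, 0.2, 0, 0, -0.113, 2.7, 1.2, 0.2, 0, 0, -0.113, 2.5, 1.5, 0.2, 0, 0, -0.113]}}

```text
time_s: 2.38
ee_pos: [405.1, -313.5, 208.0]
ee_rot: [180.0, 0.0, 86.7]
force: [-0.2, -0.6, -1.0]
gripper_width: 90.9
gripper_force: 0.0
```

Request:
{"api": "step_arm", "payload": {"plan": [2.3, 1.8, 0.2, 0, 0, -0.113, 2.1, 2.0, 0.2, 0, 0, -0.113, 0, 0, 0, 0, 0, 0, 0, 0, 0, 0, 0, 0]}}

```text
time_s: 2.72
ee_pos: [443.2, -270.1, 203.9]
ee_rot: [-180.0, 0.0, 99.4]
force: [-0.1, -0.3, -0.2]
gripper_width: 91.4
gripper_force: 0.0
```

```bash
python3 - <<'E'
from h import *
np.set_printoptions(precision=1,suppress=True)
p=viewer.grab_frame('scene');save(p,'s1.png');q=viewer.grab_frame('top')
for n in('groove','sheeter','wide_clip_tab','wide_clip'): print(n,[(np.round(d['location'],1),round(d['score'],2)) for d in viewer.pinpoint(n,p)[:4]])
print('groove proj',proj(p,[512,-6,85]),'tab',proj(p,[442,-270,88]))
for X in([442,-270,88],): print(proj(q,X))
plan([442,-270,120],99.3)
E
```

```text
groove [(array([238.8, 183.8]), 0.73)]
sheeter [(array([222.1, 201.5]), 0.85)]
wide_clip_tab [(array([390.3, 262.6]), 0.9), (array([250. , 203.2]), 0.78), (array([256.8, 223.9]), 0.68), (array([220., 202.]), 0.61)]
wide_clip [(array([254.9, 256.5]), 0.96), (array([387.9, 293.8]), 0.87), (array([252. , 231.5]), 0.83), (array([353.1, 269.9]), 0.75)]
groove proj [239.8 185. ] tab [256.5 224.1]
[311.8 242.6]
[0.06, 0.01, 2.8, 0.0, 0.0, -0.0],
[0.06, 0.01, 2.8, 0.0, 0.0, -0.0],
[0.06, 0.01, 2.8, 0.0, 0.0, -0.0],
from [ 442.  -271.8  204.1] [180.    0.   99.2] t 3.0167 w 91.50461726726388 F [ 0.9 -0.3  0.1]
```

View pics/s1.png

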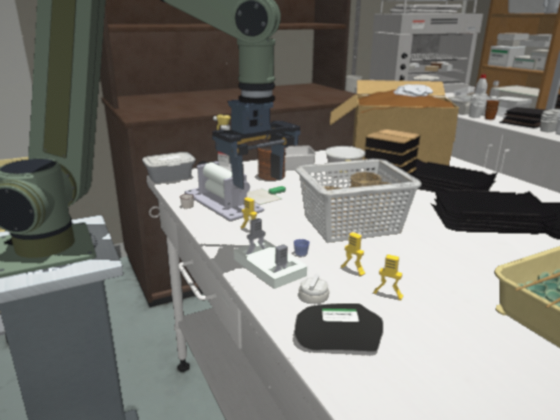

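The scene view now shows the gripper above the block. The wide clip's tab is at (256,224), matching my projection of (442,-270,88), and the groove is at (239,184), which agrees with (512,-6,85).

Request:
{"api": "step_arm", "payload": {"plan": [0.1, 0, 3.0, 0, 0, 0, 0, 0, 3.0, 0, 0, 0, 0, 0, 3.0, 0, 0, 0, 0, 0, 2.6, 0, 0, 0, 0, 0, 0, 0, 0, 0]}}

```text
time_s: 3.43
ee_pos: [438.9, -268.6, 83.6]
ee_rot: [-179.6, -0.4, 99.2]
force: [-0.2, 0.3, -0.1]
gripper_width: 90.9
gripper_force: 0.0
```

```bash
python3 - <<'E'
from h import *
p=viewer.grab_frame('scene')
c=cv2.resize(p['img'][170:290,200:330],None,fx=5,fy=5,interpolation=cv2.INTER_CUBIC)
cv2.imwrite('pics/s2.png',cv2.cvtColor(c,cv2.COLOR_RGB2BGR)); plan([442,-270,88],99.3)
E
```

```text
[-0.07, 0.14, -0.19, -0.004, -0.004, -0.001],
from [ 440.5 -269.5   86.1] [-179.7   -0.2   99.3] t 3.4833 w 90.94804364901007 F [ 0.4 -0.3  1.3]
```

View pics/s2.png

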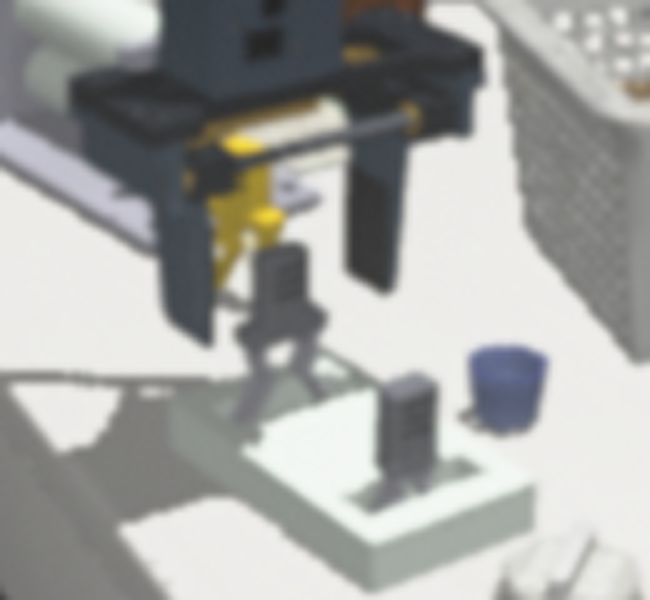

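The crop shows the fingers on either side of the wide clip's tab (280,280), centred on it, with the tips just above bridge level. I'll close now.

Request:
{"api": "step_arm", "payload": {"plan": [0, 0, 0, 0, 0, 0, 0, 0, 0, 0, 0, 0, 0, 0, 0, 0, 0, 0, 0, 0, 0, 0, 0, 0, 0, 0, 0, 0, 0, 0], "hand": 1.5, "newtons": 45}}

```text
time_s: 3.9
ee_pos: [443.0, -270.3, 89.0]
ee_rot: [179.9, 0.1, 99.3]
force: [0.1, 0.7, -0.3]
gripper_width: 60.6
gripper_force: 0.0
```

Request:
{"api": "step_arm", "payload": {"plan": [0, 0, 0, 0, 0, 0, 0, 0, 0, 0, 0, 0, 0, 0, 0, 0, 0, 0, 0, 0, 0, 0, 0, 0, 0, 0, 0, 0, 0, 0]}}

```text
time_s: 4.32
ee_pos: [442.4, -269.9, 87.9]
ee_rot: [-180.0, -0.0, 99.3]
force: [-0.2, -0.7, 0.9]
gripper_width: 27.4
gripper_force: 0.2
```

Request:
{"api": "step_arm", "payload": {"plan": [0, 0, 0, 0, 0, 0, 0, 0, 0, 0, 0, 0, 0, 0, 0, 0, 0, 0]}}

```text
time_s: 4.57
ee_pos: [442.0, -270.0, 87.8]
ee_rot: [-179.9, -0.0, 99.3]
force: [-1.9, -0.5, 0.5]
gripper_width: 25.8
gripper_force: 44.9
```

Request:
{"api": "step_arm", "payload": {"plan": [0, 0, -1.0, 0, 0, 0, 0, 0, -2.0, 0, 0, 0, 0, 0, -3.0, 0, 0, 0, 0, 0, -4.0, 0, 0, 0, 0, 0, -3.0, 0, 0, 0]}}

```text
time_s: 4.98
ee_pos: [443.2, -270.2, 221.3]
ee_rot: [179.8, 0.1, 99.3]
force: [2.0, -0.0, -0.8]
gripper_width: 25.5
gripper_force: 44.9
```

```bash
python3 - <<'E'
from h import *
np.set_printoptions(precision=1,suppress=True)
p=viewer.grab_frame('scene');q=viewer.grab_frame('top')
for n in('wide_clip_tab','wide_clip_bore','wide_clip'):
  print(n,[(np.round(d['location'],1),round(d['score'],2)) for d in viewer.pinpoint(n,p)[:5]])
T=np.array(sensors.state()['ee_pos'])
for o in(0,-42,-78): print('expected',o,proj(p,T+[0,0,o]))
g=[[np.round(d['location'],1) for d in viewer.pinpoint('groove',x)[:2]] for x in(p,q)]; print(g)
c=cv2.resize(p['img'][120:280,190:340],None,fx=3.7,fy=3.7,interpolation=cv2.INTER_CUBIC)
cv2.imwrite('pics/s3.png',cv2.cvtColor(c,cv2.COLOR_RGB2BGR)); plan([512,-6,230],101.1)
E
```

```text
wide_clip_tab [(array([389.4, 262.8]), 0.95), (array([248.6, 201.3]), 0.85), (array([353.9, 237.4]), 0.8), (array([258.1, 167.6]), 0.79)]
wide_clip_bore [(array([250.2, 217.1]), 0.89), (array([388.3, 280.1]), 0.87), (array([351.4, 251.9]), 0.84)]
wide_clip [(array([388., 293.]), 0.97), (array([348.7, 269.5]), 0.96), (array([259.3, 203.1]), 0.74), (array([277.7, 271.4]), 0.62), (array([251.1, 231.5]), 0.53)]
expected 0 [255.8 170.3]
expected -42 [256.  188.3]
expected -78 [256.2 203.2]
[[array([237.5, 181.4])], [array([217.1, 220.4])]]
[3.55, 1.6, -0.19, -0.0, -0.0, -0.004],
[3.54, 1.62, -0.19, -0.0, -0.0, -0.004],
[3.54, 1.63, -0.19, -0.0, -0.0, -0.004],
[3.53, 1.65, -0.19, -0.0, -0.0, -0.004],
[3.52, 1.66, -0.19, -0.0, -0.0, -0.004],
[3.51, 1.68, -0.19, -0.0, -0.0, -0.004],
[3.51, 1.7, -0.19, -0.0, -0.0, -0.004],
from [ 441.6 -269.4  216.5] [-179.9   -0.1   99.3] t 5.3333 w 25.760391651177667 F [-0.5 -0.6 -0.7]
```

View pics/s3.png

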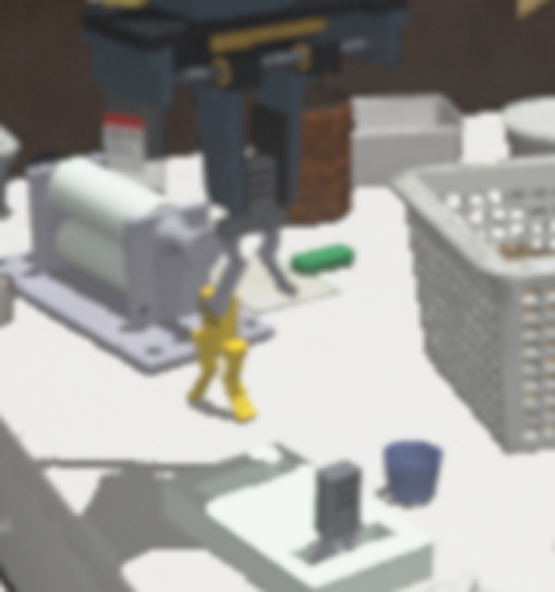

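The clip is held upright in the jaws (crop, tab at (260,185), feet at (225,300) and (290,290)), and the narrow clip stays in its slot. I'll move over the groove.

Request:
{"api": "step_arm", "payload": {"plan": [3.5, 1.6, 0, 0, 0, -0.005, 3.5, 1.6, 0, 0, 0, -0.005, 3.5, 1.6, 0, 0, 0, -0.005, 3.5, 1.6, 0, 0, 0, -0.005, 3.5, 1.7, 0, 0, 0, -0.005]}}

```text
time_s: 5.75
ee_pos: [491.4, -81.9, 216.5]
ee_rot: [-179.8, -0.1, 100.7]
force: [0.7, -1.2, -1.6]
gripper_width: 26.0
gripper_force: 44.9
```

Request:
{"api": "step_arm", "payload": {"plan": [3.5, 1.7, 0, 0, 0, -0.003, 3.5, 1.7, 0, 0, 0, 0, 0, 0, 1.5, 0, 0, 0, 0, 0, 0.5, 0, 0, 0, 0, 0, 0, 0, 0, 0]}}

```text
time_s: 6.17
ee_pos: [510.5, -8.3, 195.3]
ee_rot: [-179.6, -0.1, 101.0]
force: [-0.8, -0.7, -0.9]
gripper_width: 25.9
gripper_force: 44.9
```

```bash
python3 - <<'E'
from h import *
np.set_printoptions(precision=1,suppress=True)
p=viewer.grab_frame('scene');q=viewer.grab_frame('top')
T=np.mean([sensors.state()['ee_pos'] for _ in range(5)],0);print(T,proj(p,T),proj(q,T),proj(p,T-[0,0,42]),proj(p,[512,-6,85]),proj(q,[512,-6,85]))
for x in(p,q):
 for n in('wide_clip_tab','wide_clip_bore','wide_clip','groove'):
  print(n,[(np.round(d['location'],1),round(d['score'],2)) for d in viewer.pinpoint(n,x)[:5]])
c=cv2.resize(p['img'][110:230,180:310],None,fx=5,fy=5,interpolation=cv2.INTER_CUBIC)
cv2.imwrite('pics/s4.png',cv2.cvtColor(c,cv2.COLOR_RGB2BGR)); plan([512,-6,200],101.1)
E
```

```text
[511.7  -9.3 197.2] [239.2 146.6] [211.2 213.3] [239.6 161.5] [239.8 185. ] [217.1 218.7]
wide_clip_tab [(array([388.5, 261.9]), 0.94), (array([239.4, 144.4]), 0.87), (array([356.9, 241.5]), 0.82), (array([248.3, 202.4]), 0.68)]
wide_clip_bore [(array([249.7, 217.1]), 0.89), (array([350. , 251.5]), 0.76), (array([389.8, 277.2]), 0.72)]
wide_clip [(array([348.7, 272.6]), 0.93), (array([389.5, 293.7]), 0.83), (array([253.1, 229.1]), 0.75), (array([238.7, 175. ]), 0.5)]
groove [(array([238.1, 184.6]), 0.84)]
wide_clip_tab [(array([257.7, 225.1]), 0.51), (array([360.3, 182.8]), 0.46), (array([401.7, 180.1]), 0.41)]
wide_clip_bore [(array([396.8, 185.1]), 0.59), (array([357.1, 186.2]), 0.45)]
wide_clip [(array([358. , 194.6]), 0.59), (array([397.7, 189.7]), 0.49), (array([262.1, 232.7]), 0.46)]
groove [(array([219.5, 216.3]), 0.77)]
[0.29, 0.02, -0.18, 0.001, 0.0, -0.004],
from [512.4  -8.9 198.2] [180.    0.  100.9] t 6.6667 w 25.74838927252437 F [-0.6  0.2 -0.4]
```

View pics/s4.png

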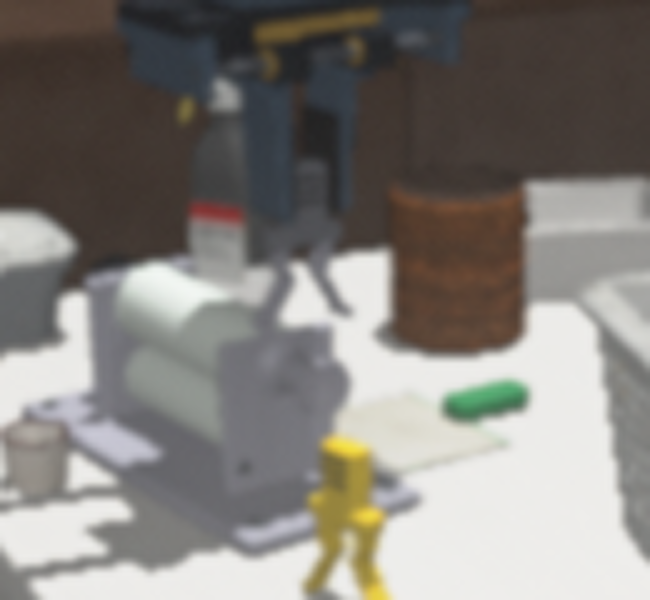

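The crop shows the clip centred across the shaft, legs at about (275,300) and (340,300), with the neck below at about (303,378). I'll shift 3 mm inwards along the shaft and descend.

Request:
{"api": "step_arm", "payload": {"plan": [0.3, 0, 1.0, 0, 0, -0.003, 0, 0, 1.5, 0, 0, 0, 0, 0, 1.5, 0, 0, 0, 0, 0, 0.8, 0, 0, 0, 0, 0, 0, 0, 0, 0], "newtons": 58}}

```text
time_s: 7.08
ee_pos: [510.2, -5.4, 147.7]
ee_rot: [-179.7, -0.1, 101.1]
force: [-0.9, 0.3, -0.3]
gripper_width: 25.4
gripper_force: 57.9
```

```bash
python3 - <<'E'
from h import *
np.set_printoptions(precision=1,suppress=True)
p=viewer.grab_frame('scene');q=viewer.grab_frame('top')
print([(np.round(d['location'],1),round(d['score'],2)) for d in viewer.pinpoint('wide_clip',p)[:5]])
c=cv2.resize(p['img'][130:220,190:290],None,fx=6,fy=6,interpolation=cv2.INTER_CUBIC)
cv2.imwrite('pics/s5.png',cv2.cvtColor(c,cv2.COLOR_RGB2BGR)); plan([512,-6,127],101.1)
E
```

```text
[(array([241.1, 191. ]), 0.8), (array([350.2, 273.4]), 0.78), (array([385.8, 294.7]), 0.71), (array([251.2, 230. ]), 0.66)]
[-0.04, -0.03, 2.34, 0.001, 0.0, 0.0],
from [512.2  -5.5 150.4] [179.9   0.  101.1] t 7.2333 w 25.424181993361728 F [ 0.1  0.2 -0.5]
```

View pics/s5.png

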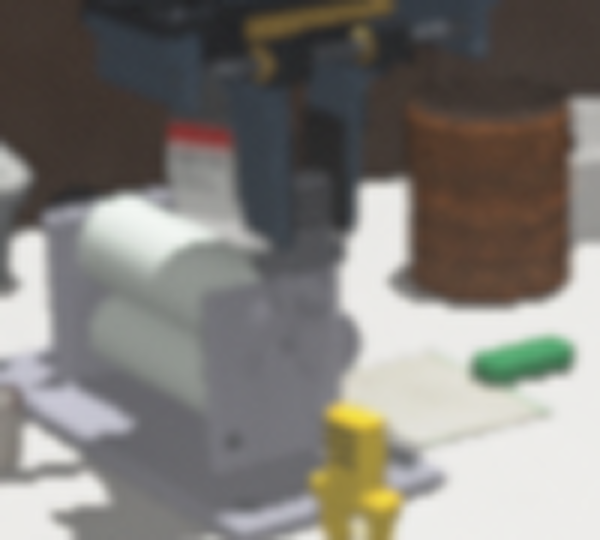

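The clip straddles the groove behind the collar and end plate (crop, bridge at (310,250), button at (335,345)), with no contact force. I'll press down slowly.

Request:
{"api": "step_arm", "payload": {"plan": [0, 0, 0.3, 0, 0, 0, 0, 0, 0.3, 0, 0, 0, 0, 0, 0.3, 0, 0, 0, 0, 0, 0.2, 0, 0, 0, 0, 0, 0, 0, 0, 0]}}

```text
time_s: 7.65
ee_pos: [511.6, -5.6, 138.7]
ee_rot: [-180.0, 0.0, 101.1]
force: [-0.9, -0.8, -0.0]
gripper_width: 25.2
gripper_force: 57.9
```

Request:
{"api": "step_arm", "payload": {"plan": [0, 0, 0.2, 0, 0, 0, 0, 0, 0.2, 0, 0, 0, 0, 0, 0.2, 0, 0, 0, 0, 0, 0.2, 0, 0, 0, 0, 0, 0, 0, 0, 0]}}

```text
time_s: 8.07
ee_pos: [511.3, -5.6, 130.2]
ee_rot: [-179.9, -0.0, 101.1]
force: [-0.0, 0.3, -2.9]
gripper_width: 25.2
gripper_force: 57.9
```

Request:
{"api": "step_arm", "payload": {"plan": [0, 0, 0.1, 0, 0, 0, 0, 0, 0.1, 0, 0, 0, 0, 0, 0, 0, 0, 0]}}

```text
time_s: 8.32
ee_pos: [511.4, -5.5, 128.4]
ee_rot: [-179.9, -0.0, 101.1]
force: [-0.3, -0.6, -2.1]
gripper_width: 25.3
gripper_force: 57.9
```

Request:
{"api": "step_arm", "payload": {"plan": [0, 0, 0.1, 0, 0, 0, 0, 0, 0.1, 0, 0, 0, 0, 0, 0, 0, 0, 0]}}

```text
time_s: 8.57
ee_pos: [511.4, -5.6, 126.5]
ee_rot: [-179.9, -0.0, 101.1]
force: [-1.3, -0.5, -2.1]
gripper_width: 25.6
gripper_force: 57.9
```

Request:
{"api": "step_arm", "payload": {"plan": [0, 0, 0.1, 0, 0, 0, 0, 0, 0.1, 0, 0, 0, 0, 0, 0, 0, 0, 0]}}

```text
time_s: 8.82
ee_pos: [511.4, -5.6, 126.2]
ee_rot: [-180.0, 0.0, 101.1]
force: [-5.6, 0.2, 8.1]
gripper_width: 25.6
gripper_force: 57.9
```

```bash
python3 - <<'E'
from h import *
np.set_printoptions(precision=1,suppress=True)
print(np.mean([sensors.state()['force'] for _ in range(3)],0))
p=viewer.grab_frame('scene')
print([(np.round(d['location'],1),round(d['score'],2)) for d in viewer.pinpoint('wide_clip',p)[:5]])
print(proj(p,[511.5,-5.6,49]),proj(p,[511.5,-5.6,127]))
print([(np.round(d['location'],1),round(d['score'],2)) for d in viewer.pinpoint('wide_clip_tab',p)[:5]])
E
```

```text
[-5.6  0.2  8.1]
[(array([350.5, 271.7]), 0.86), (array([385., 291.]), 0.83), (array([239.7, 197.1]), 0.69), (array([249.8, 229.9]), 0.56)]
[239.9 196.8] [239.2 170.8]
[(array([356.7, 239.3]), 0.67), (array([251.4, 200.5]), 0.66), (array([390.5, 260.9]), 0.57), (array([240.4, 169. ]), 0.56)]
```

Request:
{"api": "step_arm", "payload": {"plan": [0, 0, 0.1, 0, 0, 0, 0, 0, 0, 0, 0, 0, 0, 0, 0, 0, 0, 0]}}

```text
time_s: 9.22
ee_pos: [511.5, -5.6, 126.2]
ee_rot: [180.0, 0.0, 101.1]
force: [-6.1, -1.2, 14.2]
gripper_width: 25.3
gripper_force: 57.9
```

Request:
{"api": "step_arm", "payload": {"plan": [0, 0, 0.1, 0, 0, 0, 0, 0, 0, 0, 0, 0, 0, 0, 0, 0, 0, 0]}}

```text
time_s: 9.47
ee_pos: [511.5, -5.6, 126.1]
ee_rot: [180.0, 0.0, 101.1]
force: [-8.2, -0.5, 19.6]
gripper_width: 25.5
gripper_force: 58.0
```

Request:
{"api": "step_arm", "payload": {"plan": [0, 0, -0.15, 0, 0, 0, 0, 0, -0.15, 0, 0, 0, 0, 0, 0, 0, 0, 0]}}

```text
time_s: 9.72
ee_pos: [511.4, -5.6, 126.3]
ee_rot: [-180.0, 0.0, 101.1]
force: [-2.9, -0.5, 5.1]
gripper_width: 25.5
gripper_force: 57.9
```

Request:
{"api": "step_arm", "payload": {"plan": [0, 0, 0, 0, 0, 0, 0, 0, 0, 0, 0, 0, 0, 0, 0, 0, 0, 0, 0, 0, 0, 0, 0, 0, 0, 0, 0, 0, 0, 0], "hand": 6}}

```text
time_s: 10.13
ee_pos: [512.1, -5.5, 125.8]
ee_rot: [180.0, 0.0, 101.1]
force: [-0.2, 0.6, -0.9]
gripper_width: 56.0
gripper_force: 0.0
```

Released. I'll retreat upwards and look.

Request:
{"api": "step_arm", "payload": {"plan": [0, 0, -1.5, 0, 0, 0, 0, 0, -3.0, 0, 0, 0, 0, 0, -4.0, 0, 0, 0, 0, 0, -4.0, 0, 0, 0, 0, 0, -2.0, 0, 0, 0]}}

```text
time_s: 10.55
ee_pos: [513.6, -5.5, 275.8]
ee_rot: [179.6, 0.1, 101.1]
force: [-0.2, -0.4, 0.2]
gripper_width: 60.6
gripper_force: 0.0
```

Request:
{"api": "step_arm", "payload": {"plan": [-4.0, 0, 0, 0, 0, 0, -4.0, 0, 0, 0, 0, 0, -4.0, 0, 0, 0, 0, 0, 0, 0, 0, 0, 0, 0, 0, 0, 0, 0, 0, 0]}}

```text
time_s: 10.97
ee_pos: [535.0, -124.9, 270.4]
ee_rot: [-180.0, -0.0, 100.9]
force: [-1.2, -0.5, 0.2]
gripper_width: 60.1
gripper_force: 0.0
```

```bash
python3 - <<'E'
from h import *
np.set_printoptions(precision=1,suppress=True)
p=viewer.grab_frame('scene');q=viewer.grab_frame('top')
print(proj(p,[511.5,-5.6,49]),proj(p,[511.5,-5.6,127]))
for n in('wide_clip','wide_clip_tab','wide_clip_bore'):
  print(n,[(np.round(d['location'],1),round(d['score'],2)) for d in viewer.pinpoint(n,p)[:5]])
c=cv2.resize(p['img'][140:220,200:280],None,fx=7,fy=7,interpolation=cv2.INTER_CUBIC)
d=cv2.resize(q['img'][185:265,150:180+50],None,fx=4,fy=7) if 0 else cv2.resize(q['img'][195:235,185:225],None,fx=5,fy=5,interpolation=cv2.INTER_CUBIC)
out=np.zeros((560,780,3),np.uint8);out[:,:560]=c;out[:200,570:770]=d
cv2.imwrite('pics/s6.png',cv2.cvtColor(out,cv2.COLOR_RGB2BGR)); print(sensors.state()['time_s'])
E
```

```text
[239.9 196.8] [239.2 170.8]
wide_clip [(array([253.3, 230.3]), 0.88), (array([387.6, 293. ]), 0.82), (array([239.8, 199.4]), 0.58), (array([351.7, 271.2]), 0.57)]
wide_clip_tab [(array([387.5, 262.1]), 0.89), (array([240.6, 170. ]), 0.8), (array([248.8, 200.9]), 0.71), (array([356.7, 243. ]), 0.58)]
wide_clip_bore [(array([386.9, 278.1]), 0.94), (array([249.5, 215.4]), 0.92), (array([242.5, 185.1]), 0.64), (array([352.1, 253.1]), 0.61)]
11.2167
```

View pics/s6.png

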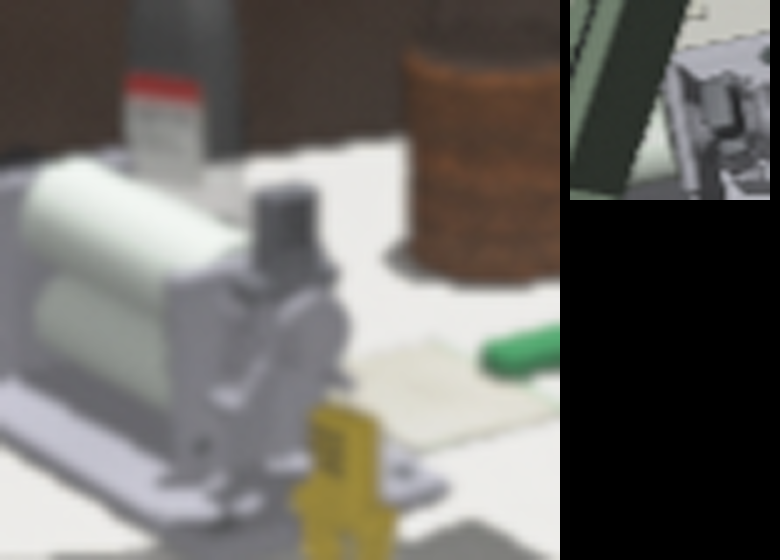

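The picture shows the clip upright on the shaft in the groove, tab at (285,230) in the crop, between the end plate and the button end. The detected tab point at (240.6,170.0) matches the home height. I'll hand the job in.

```bash
python3 -c "
from workcell import env
print(env.job_done())"
```

```text
the job is handed in; nothing more can be done
None
```

The wide clip is pressed fully home on the upper shaft's groove and released, the narrow clip was left in its slot, and the job is handed in at about 11 s of the 40 s; the hand-in call gave no verdict.

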